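Release a slow cooker's transport lock and lay its lid on the board

ROBOT

A 6-joint arm with a two-finger parallel gripper is mounted at the origin on a cart in front of the work surface, level with it; the furniture and walls round the work are solid. World frame = base frame: x ahead of the robot, y to its left, z up, the work surface at z = 0. Lengths are in m, angles in rad, forces in N, time in s.
With the tool pointing down it reaches from about 0.225 to 0.875 m from the base axis. Payload 3.4 kg.
Tool frame: the origin (TCP) lies between the finger pads; the fingertips stand arm.finger_overhang ahead of it and the grasp point (between the pads) lies 8 mm behind it (arm.finger_overhang is the distance from the TCP to the fingertips, in m); z points along the fingers, y is the line along which they close (so a half turn about z gives the same grasp; the last joint's range is limited). The gripper opens to 85 mm and grips with 20 to 120 N. Pads are 22 mm wide; open, the fingers measure 114 mm over their backs; the gripper's body (76 mm by 85 mm) begins 54 mm behind the grasp point. The pads swing forward as they close: fully open they stand 13 mm farther back than shut.
Start: joints at [1.158, 0.276, 1.505, -0, 1.361, -0.121], TCP at [0.165, 0.551, 0.242] pointing down, gripper open.
Joint ranges: [-2.89, 2.89], [-0.75, 2.08], [0.22, 2.7], [-1.18, 4.32], [0.11, 2.71], [-2.7, 2.7]. Speed limits (rad/s): [2.57, 2.57, 3.14, 3.14, 3.14, 3.14].

INTERFACE

Orientations are given as a rotation vector (axis times angle).
In Python, from station import arm gives the robot as it stands.
- The arm moves only by the shell command python3 -m jog 'ROWS' [FORCE]. ROWS is a JSON object of lists of equal length, an entry for each row: "gripper": the finger opening in cm, from 0 to 8.54; "translation": the shift along the tool's x, y, z in cm, a list of three; "turn": the turn, a rotation vector about the tool's x, y, z in degrees, a list of three. A call has 1 to 12 rows; each row shifts and turns the commanded pose from where the row before left it, along the tool's axes as they then stand; what a row does not reach is not made up. A row lasts 1/12 s, in which the tool goes at most 41.7 mm and 7.16 degrees, less where a joint would pass 70% of its speed; a pose out of reach is approached as far as the arm can. A call is refused whole if a number of a shift passes 4.17 or a number of a turn 7.16, either way. A call with a gripper value outside its range is refused whole. The fingers move at their own pace and stop on an object; FORCE is the grip in N (left out, the last holds). Time passes only in rows, so rows that do not move let the fingers close. It gives the time, the measured TCP pose, the force, the opening and the grip force at its end, in the units of the state.
- arm.sense(): the state, without advancing time (a new reading comes with each control period).
- arm.get_image(name): name is "scene" or "side" or "wrist"; returns the picture (384x512x3 uint8, blue, green, red); there is no depth.
- arm.calibration(name): a dict with "fx", "fy", "cx", "cy" (pixels), "R" (3x3) and "t" (3): a world point X has camera coordinates R X + t. Camera axes: x right, y down, z forward; pixel columns grow to the right and rows downward; lengths in m; the calibration is good to about 2 mm. A picture is of the moment at which its call begins: read the wrist's pose just before it. calibration takes no time and is no camera call; for the wrist camera it gives the pose at the moment of the call.
- arm.sign_off(): hands the job in; it is judged then, once.
Trained networks look in the newest picture that a camera, given by its name, has taken for a name from the list of things; names that differ only in an ending like _2 or _b are one class to them, and where a whole thing is asked for, a point or a joint stands for the part that bears it (a point fixed in the world has none). Each returns a list of dicts, best first, with "p" (0 to 1); they miss things now and then, are a little off and sometimes report something else, mostly with a low value. They report only what shows in the picture. A call takes as long as a camera call.
- arm.boxes_of(camera, query): "position" ([column, row] as shares, 0 to 1, of the picture: columns of its width, rows of its height, amid what is visible of it).
The state is a dict: "time_s": time; "joints": joint angles; "qd": joint speeds; "joint_efforts": joint torques, N m; "position": TCP position; "tcp_rot": TCP orientation; "wrist_force": force on the tool from outside, world axes, zero at the start; "wrist_torque": the same for the moment, N m; "width": finger opening in m; "finger_force": force on a finger pad.
Only numpy, scipy, OpenCV 4.12 (cv2) and the standard library are available. Lean on these libraries where they do the work, as an engineer would, in place of code of your own. Each camera call takes 0.05 s, during which the arm holds its last target. There are 200 camera calls.

TASK

The slow cooker was put away with its lid locked for carrying. Release the lock without forcing it: push its orange grip in, slide it until you feel the end stop and let it spring out again, so that it stays unlocked. Then lift the lid off by its knob and lay it gently, flat and right way up, in the middle of the cutting board; do not lift the lid while it is locked and do not shove the jars or the board.

Things in the scene. Friction and masses are not known exactly. Their poses are not given: they have to be found in the camera images.
- cooker: Steel slow cooker, 200 x 225 mm, fixed; black rim, top at 140 mm. Origin: middle of the underside; front is -x (to the robot). A black console, 168 mm wide, on the front has a panel facing up and forwards (normal 30 deg from vertical). The rim (front edge x -102, z 132 to 140 mm) overhangs the lock's grip: a vertical tool cannot take it, one tilted 27 to 45 deg can.
- lock_grip (a point): Orange grip fin of the lock: point on its axis, 13.5 mm off the panel (fin 10 mm wide along y, 18 along x, 24.5 high); 86 mm above the worktop when out. Axes: x up the slope, y the way to unlock (cooker's +y), z out of the panel. It pushes in along -z, 6 mm to the bottom, spring 2.4 to 6 N; slides along y, 2.5 N of friction, only while pushed in over 4.5 mm: else a tooth stops it.
- lock_slide: The grip's 4 mm steel plate on the panel, with a hook (20 mm wide, 62 mm to the grip's -y, rising before the rim to 154 mm height); axes as lock_grip. The rubber end stop, about 8 N/mm, lies 24 to 46 mm from the start, set differently on each cooker: feel for it. The grip, let go, springs out only within 1.5 mm of the stop, else it stays caught in. Over 20 N on tooth or stop damages it.
- lid: Loose glass lid in a steel frame, rounded rectangle 166 (x) x 206 mm (y), 0.3 to 0.65 kg. Origin: middle of its flat underside, z up. It hangs 10 mm into the cooker's mouth with 3 mm play (origin 130 mm above the worktop). A lug on its front edge, at y -58 mm, lies under the lock's hook until the lock is at its end stop.
- lid_knob (a point): On the axis of the lid's round black knob, 50 mm above the lid's underside. The knob is 33 mm across from 41 to 62 mm above the underside; the glass under it reaches 27 mm.
- board: Loose wooden cutting board 230 (x) x 340 (y) x 22 mm, 1.1 kg, lying flat. Origin: middle of its underside.
- jam_jar: Bystander: jam jar with a dark lid, 60 mm across, 110 mm high, behind the cooker. Origin: middle of the underside.
- paprika: Bystander: spice jar with a green cap, 40 mm across, 108 mm high, behind the cooker. Origin: middle of the underside.
- thyme: Bystander: spice jar with a white cap, 41 mm across, 107 mm high, beyond the far end of the board. Origin: middle of the underside.

How it is judged:
By the outcome, as a careful person would: the job done as asked, in the order asked, and still so for the second after the job is handed in, with the robot touching nothing.
It also fails if it takes over 54 s, if anything falls off the work surface, if the arm or the gripper's body presses on something with over 40 N, if the wrist force passes 120 N, or if a joint passes its speed limit or range.

## Working session

There is one attempt and no reset: what is moved stays moved. The work goes in short steps, Python scripts to look and compute and a shell command to move; the robot and the scene stay as the last step left them, time stands still between calls to the robot, and variables do not carry over. Pictures are saved under pics/ and viewed, at most 10 in all, crops included, and the job is handed in when it is done.

```bash
ls; mkdir -p pics; python3 - <<'E'
from station import arm
import cv2,numpy as np
s=arm.sense();print({k:np.round(v,3).tolist() for k,v in s.items()},arm.finger_overhang)
for c in ["scene","side"]:
    im=arm.get_image(c);cv2.imwrite(f"pics/{c}0.png",im)
    k=arm.calibration(c);print(c,k['fx'],k['cx'],k['cy'],np.round(k['R'],3).tolist(),np.round(k['t'],3).tolist())
    for q in ["cooker","lock_grip","lock_slide","lid","lid_knob","board","jam_jar","paprika","thyme"]:
        print(q,[(np.round(np.array(d['position'])*[512,384],1).tolist(),round(d['p'],2)) for d in arm.boxes_of(c,q)[:2]])
print(arm.sense()['time_s'])
E
```

```text
pics
{'time_s': 0.0, 'joints': [1.158, 0.277, 1.506, 0.0, 1.361, -0.121], 'qd': [0.0, -0.001, -0.0, -0.001, -0.0, -0.001], 'joint_efforts': [-0.001, -41.678, -24.581, -0.0, 0.011, -0.0], 'position': [0.165, 0.55, 0.241], 'tcp_rot': [-0.457, -3.108, 0.003], 'wrist_force': [-0.425, 0.125, 0.112], 'wrist_torque': [-0.031, 0.01, 0.012], 'finger_force': 0.0, 'width': 0.085} 0.011
scene 475.9937955946198 255.61790538791328 193.97385251476803 [[0.739, -0.674, 0.014], [-0.41, -0.466, -0.784], [0.535, 0.573, -0.621]] [-0.433, 0.359, 1.028]
cooker [([198.5, 200.0], 0.71), ([300.0, 268.6], 0.7)]
lock_grip [([182.9, 189.1], 0.56)]
lock_slide [([185.0, 197.0], 0.78)]
lid [([207.0, 164.8], 0.77)]
lid_knob [([210.7, 167.9], 0.72)]
board [([300.0, 268.6], 0.83), ([353.1, 227.7], 0.65)]
jam_jar [([244.0, 151.4], 0.46)]
paprika [([260.5, 178.8], 0.94)]
thyme [([350.0, 224.9], 0.89)]
side 420.2253016448935 260.3471225404015 184.83341078594643 [[-0.72, -0.694, 0.011], [-0.617, 0.632, -0.469], [0.318, -0.344, -0.883]] [0.441, 0.422, 0.916]
cooker [([233.2, 280.1], 0.82)]
lock_grip [([232.6, 284.3], 0.46)]
lock_slide [([248.7, 269.7], 0.77)]
lid [([204.0, 239.2], 0.94)]
lid_knob [([202.8, 240.7], 0.83), ([244.8, 271.9], 0.19)]
board [([322.2, 169.1], 0.64)]
jam_jar [([151.2, 215.5], 0.92), ([202.8, 240.7], 0.19)]
paprika [([185.8, 199.0], 0.77)]
thyme [([264.6, 116.0], 0.75)]
1.0
```

View pics/scene0.png

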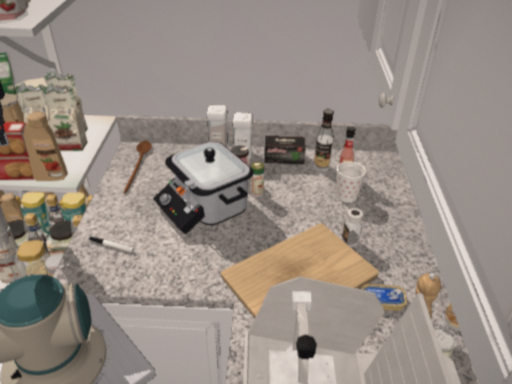

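View pics/side0.png

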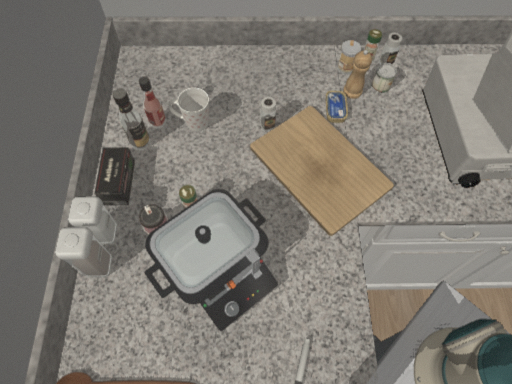

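The pictures show the cooker upper left (scene) and lower middle (side). The black knob is at about scene (210,153) and side (203,234), and the orange grip at about scene (182,188) and side (232,285). The board is at scene (300,268) and side (321,167). I'll refine these points by colour and triangulate.

```bash
cat > h.py <<'E'
from station import arm
import cv2,numpy as np
def P(k): return np.array([[k['fx'],0,k['cx']],[0,k['fy'],k['cy']],[0,0,1]])@np.c_[k['R'],k['t']]
def tri(ks,ps):
    A=[]
    for k,p in zip(ks,ps):
        M=P(k);A+=[p[0]*M[2]-M[0],p[1]*M[2]-M[1]]
    X=np.linalg.svd([a/np.linalg.norm(a[:3]) for a in A])[2][-1];return X[:3]/X[3]
def proj(k,X):
    v=P(k)@np.r_[X,1];return v[:2]/v[2]
def plane(k,p,z):
    R=np.array(k['R']);c=-R.T@k['t'];d=R.T@[(p[0]-k['cx'])/k['fx'],(p[1]-k['cy'])/k['fy'],1]
    return c+d*(z-c[2])/d[2]
def orange(im):
    h=cv2.cvtColor(im,cv2.COLOR_BGR2HSV)
    m=cv2.inRange(h,(3,170,120),(16,255,255))
    n,l,st,c=cv2.connectedComponentsWithStats(m)
    return sorted([(int(st[i,4]),c[i].round(1).tolist()) for i in range(1,n)],reverse=True)[:5]
E
python3 - <<'E'
from h import *
ims={c:cv2.imread(f"pics/{c}0.png") for c in ["scene","side"]};K={c:arm.calibration(c) for c in ims}
for c in ims: print(c,orange(ims[c]),"cam",-np.array(K[c]['R']).T@K[c]['t'], 'tcp',proj(K[c],[.165,.55,.241]),'base',proj(K[c],[0,0,0]))
ks=[K['scene'],K['side']]
print('knob',tri(ks,[(210,153),(203,234)]))
print('grip',tri(ks,[(182,188),(232.5,285)]))
for n,a,b in [('board',(300,268.6),(322.2,169.1)),('jam',(244,151.4),(151.2,215.5)),('pap',(260.5,178.8),(185.8,199)),('thy',(350,225),(264.6,116))]:print(n,tri(ks,[a,b]))
# board corners side view by eye
for p in [(313,108),(392,182),(334,234),(250,153)]: print('corner',plane(K['side'],p,.022))
a=cv2.resize(ims['scene'][135:245,140:270],None,fx=3.2,fy=3.2,interpolation=2)
b=cv2.resize(ims['side'][180:330,140:290],None,fx=2.4,fy=2.4,interpolation=2)
h=min(a.shape[0],b.shape[0]);cv2.imwrite("pics/crop0.png",np.hstack([a[:h],b[:h]]));print(a.shape,b.shape)
E
```

```text
scene [(37, [49.2, 165.0]), (30, [179.9, 189.8]), (5, [7.0, 123.0]), (2, [8.5, 136.0]), (2, [7.5, 175.5])] cam [-0.08327937 -0.71399267  0.92596151] tcp [  3.9443015  136.82225713] base [ 55.24763704 360.11711204]
side [] cam [0.28623635 0.35381071 1.00232983] tcp [217.96878896 596.93569873] base [462.61689599 378.67041333]
knob [0.58912278 0.20000258 0.17845794]
grip [0.49162966 0.21737197 0.09085236]
board [ 0.5613878  -0.18226309  0.02508614]
jam [0.74470996 0.23649355 0.09609746]
pap [0.73624577 0.14292281 0.04825309]
thy [ 0.77072857 -0.18030261  0.05401762]
corner [ 0.70614713 -0.31877033  0.022     ]
corner [ 0.3948844  -0.27846689  0.022     ]
corner [ 0.41204302 -0.05607101  0.022     ]
corner [ 0.72884651 -0.07914635  0.022     ]
(352, 416, 3) (360, 360, 3)
```

View pics/crop0.png

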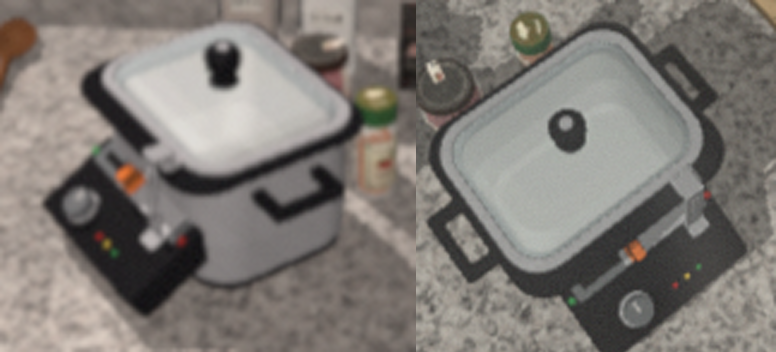

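Knob and grip are confirmed; the hook end (red dot) is at the robot's right, and unlocking goes to the left (green dot). Next I compute the yaw and the approach.

```bash
cat >> h.py <<'E'
from scipy.spatial.transform import Rotation as Ro
def tool(yaw,t):  # tool orientation: tilt t deg, y along +-cooker y
    c=Ro.from_euler('z',yaw).as_matrix();t=np.radians(t)
    z=c@[np.sin(t),0,-np.cos(t)];y=c@[0,1,0]
    return np.c_[np.cross(y,z),y,z]
def delta(Rt,pt,flip=False):
    s=arm.sense();R=Ro.from_rotvec(s['tcp_rot']).as_matrix();p=np.array(s['position'])
    if flip: Rt=Rt@np.diag([-1,-1,1])
    return np.round(R.T@(pt-p)*100,2), np.round(np.degrees(Ro.from_matrix(R.T@Rt).as_rotvec()),2), np.round(Rt.T@(pt-p)*100,2)
E
python3 - <<'E'
from h import *
K={c:arm.calibration(c) for c in ["scene","side"]};ks=[K['scene'],K['side']]
print('knob',tri(ks,[(209.4,154.4),(203.3,234.6)]))
print('grip',tri(ks,[(180.6,191.2),(231.7,284.2)]))
s=K['side'];pl=lambda x,y,z:plane(s,((x-416)/2.4+140,y/2.4+180),z)
sc=K['scene'];g=pl(572,300,.075);r=pl(707,195,.075);d=g-r;print('green',g,'red',r,'yaw',np.degrees(np.arctan2(-d[0],d[1])))
g=plane(sc,(95/3.2+140,151/3.2+135),.075);r=plane(sc,(182/3.2+140,241/3.2+135),.075);d=g-r;print('green',g,'red',r,'yaw',np.degrees(np.arctan2(-d[0],d[1])))
# handle centres / rim corners
a=pl(465,240,.12);b=pl(685,78,.12);d=a-b;print('handles',a,b,(a+b)/2,np.degrees(np.arctan2(-d[0],d[1])))
R=Ro.from_rotvec(arm.sense()['tcp_rot']).as_matrix();print(R.round(3))
w=arm.calibration('wrist');print('wrist cam in tool: axes',(np.array(w['R'])@R).round(2).tolist(),(R.T@(-np.array(w['R']).T@w['t']-arm.sense()['position'])).round(3))
E
```

```text
knob [0.58801409 0.20017248 0.17472466]
grip [0.49150347 0.2177713  0.08156298]
green [0.50180771 0.28870284 0.075     ] red [0.48225606 0.13332509 0.075     ] yaw -7.172006028260151
green [0.49711643 0.28179072 0.075     ] red [0.48001498 0.12545999 0.075     ] yaw -6.242918854013014
handles [0.59742668 0.32224615 0.12      ] [0.56799088 0.07544413 0.12      ] [0.58270878 0.19884514 0.12      ] -6.801473597337194
[[-0.958  0.288  0.   ]
 [ 0.288  0.958  0.   ]
 [ 0.     0.    -1.   ]]
wrist cam in tool: axes [[0.0, 1.0, -0.0], [-0.96, 0.0, -0.27], [-0.27, 0.0, 0.96]] [ 0.067 -0.    -0.134]
```

```bash
python3 - <<'E'
from h import *
g=np.array([.4915,.2178,.086]);T=tool(np.radians(-6.8),35)
print(delta(T,g-.15*T[:,2]), g-.15*T[:,2])
E
```

```text
(array([-32.33, -23.99,   3.34]), array([ -3.02, -34.91,  -9.61]), array([-20.78, -29.2 ,  18.64])) [0.40606876 0.22798706 0.20887281]
```

```bash
python3 -m jog '{"gripper":[8.5,8.5,8.5,8.5,8.5,8.5,8.5,8.5,8.5,8.5,8.5,8.5],"translation":[[-2.7,-2,0.28],[-2.7,-2,0.28],[-2.7,-2,0.28],[-2.7,-2,0.28],[-2.7,-2,0.28],[-2.7,-2,0.28],[-2.7,-2,0.28],[-2.7,-2,0.28],[-2.7,-2,0.28],[-2.7,-2,0.28],[-2.7,-2,0.28],[-2.63,-2,0.26]],"turn":[[0,0,0],[0,0,0],[0,0,0],[0,0,0],[0,0,0],[0,0,0],[0,0,0],[0,0,0],[0,0,0],[0,0,0],[0,0,0],[0,0,0]]}'
python3 -m jog '{"gripper":[8.5,8.5,8.5,8.5,8.5,8.5,8.5,5,4,4],"translation":[[0,0,0],[0,0,0],[0,0,0],[0,0,0],[0,0,0],[0,0,0],[0,0,0],[0,0,0],[0,0,0],[0,0,0]],"turn":[[-0.5,-5.82,-1.6],[-0.5,-5.82,-1.6],[-0.5,-5.82,-1.6],[-0.5,-5.82,-1.6],[-0.5,-5.82,-1.6],[-0.52,-5.81,-1.61],[0,0,0],[0,0,0],[0,0,0],[0,0,0]]}'
python3 - <<'E'
from h import *
im=arm.get_image('wrist');cv2.imwrite('pics/w1.png',im);k=arm.calibration('wrist')
print(orange(im));print([(np.array(d['position'])*[512,384],d['p']) for d in arm.boxes_of('wrist','lock_grip')])
for o in orange(im)[:2]: print(plane(k,o[1],.086))
g=np.array([.4915,.2178,.086]);T=tool(np.radians(-6.8),35)
print(delta(T,g-.15*T[:,2]),proj(k,g))
E
```

```text
time_s: 2.0
position: [0.4069, 0.2264, 0.209]
tcp_rot: [0.457, 3.108, 0.001]
wrist_force: [0.6, 0.3, 0.2]
width: 0.0852
finger_force: 0.0
time_s: 2.83
position: [0.4077, 0.2285, 0.2101]
tcp_rot: [0.154, 2.529, -0.046]
wrist_force: [-0.5, 0.3, 0.4]
width: 0.0512
finger_force: 0.0
[(336, [262.1, 173.2]), (3, [211.7, 323.3]), (3, [199.7, 328.0]), (1, [488.0, 12.0]), (1, [212.0, 321.0])]
[(array([263.424 , 174.1824]), 0.89)]
[0.49431154 0.218516   0.086     ]
[0.92746731 0.06482907 0.086     ]
(array([ 0.17, -0.03, -0.01]), array([-0.04, -0.12, -0.18]), array([ 0.17, -0.03, -0.01])) [260.9567025  171.21660596]
```

View pics/w1.png

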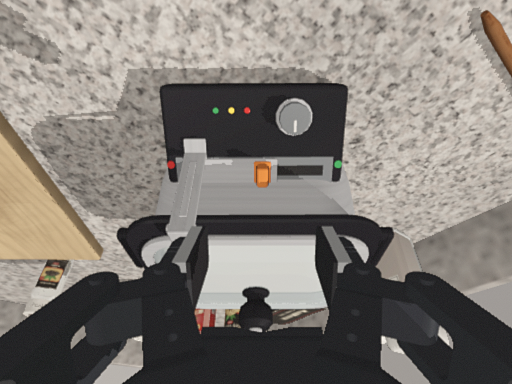

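The wrist picture shows the orange fin at (262,173). The red and green dots are level at row 164, so the tool's y axis matches the slide. I'll fit the fin's box to the mask, then go closer.

```bash
cat >> h.py <<'E'
from scipy.optimize import least_squares
def fitfin(im,k,yaw=np.radians(-6.8),h=.086,z0=-.0095):
    hs=cv2.cvtColor(im,cv2.COLOR_BGR2HSV);m=cv2.inRange(hs,(3,140,90),(18,255,255))
    n,l,st,c=cv2.connectedComponentsWithStats(m);i=1+np.argmax(st[1:,4]);x,y,w,hh,a=st[i]
    ob=np.array([x,x+w,y,y+hh])-.5
    c=Ro.from_euler('z',yaw).as_matrix()@Ro.from_euler('y',-30,degrees=True).as_matrix()
    B=np.array([(a,b,d) for a in(-.009,.009) for b in(-.005,.005) for d in(z0,.011)])
    def bb(q):
        p=np.array([proj(k,np.r_[q,h]+c@v) for v in B]);return np.r_[p[:,0].min(),p[:,0].max(),p[:,1].min(),p[:,1].max()]
    r=least_squares(lambda q:bb(q)-ob,[.494,.218]);return r.x,r.fun.round(1),ob,int(a)if 0 else a
E
python3 - <<'E'
from h import *
k=arm.calibration('wrist');im=cv2.imread('pics/w1.png');q,res,ob,_=fitfin(im,k);print(q,res,ob)
T=tool(np.radians(-6.8),35);print(delta(T,np.r_[q,.086]-.05*T[:,2]))
E
```

```text
[0.39006408 0.37607128] [ -8.1   7.1  12.7 -14.8] [480.5 511.5  10.5  72.5]
(array([10.  , 14.46,  3.15]), array([-0.04, -0.12, -0.18]), array([ 9.96, 14.49,  3.14]))
```

```bash
sed -i 's/(3,140,90),(18,255,255)/(3,170,100),(16,255,255)/' h.py; python3 - <<'E'
from h import *
k=arm.calibration('wrist');im=cv2.imread('pics/w1.png');q,res,ob,_=fitfin(im,k);print(q,res,ob)
T=tool(np.radians(-6.8),35);print(delta(T,np.r_[q,.086]-.05*T[:,2]))
E
```

```text
[0.49415387 0.21770108] [ 2.3 -2.3 -0.3  0.3] [253.5 269.5 161.5 186.5]
(array([-0.06, -0.  , 10.14]), array([-0.04, -0.12, -0.18]), array([-4.000e-02, -1.000e-02,  1.014e+01]))
```

```bash
python3 -m jog '{"gripper":[4,4,4,4,4,4],"translation":[[0,0,2],[0,0,2],[0,0,2],[0,0,1.2],[0,0,0],[0,0,0]],"turn":[[0,0,0],[0,0,0],[0,0,0],[0,0,0],[0,0,0],[0,0,0]]}' 20
python3 - <<'E'
from h import *
im=arm.get_image('wrist');k=arm.calibration('wrist');cv2.imwrite('pics/w2.png',im)
q,res,ob,_=fitfin(im,k);print(q,res,ob)
T=tool(np.radians(-6.8),35);print(delta(T,np.r_[q,.086]-.011*T[:,2]))
s=arm.sense();print('tip px',proj(k,s['position']),s['width'])
E
```

```text
time_s: 3.43
position: [0.4477, 0.2223, 0.1495]
tcp_rot: [0.154, 2.53, -0.05]
wrist_force: [-0.1, 0.1, -0.5]
width: 0.0398
finger_force: 0.0
[0.49551297 0.21845367] [ 3.  -3.  -1.   0.9] [253.5 274.5 183.5 216.5]
(array([-0.28,  0.16,  6.91]), array([-0.08, -0.14, -0.11]), array([-0.26,  0.15,  6.91]))
tip px [261.85306862 246.17010191] 0.0400135506262261
```

View pics/w2.png

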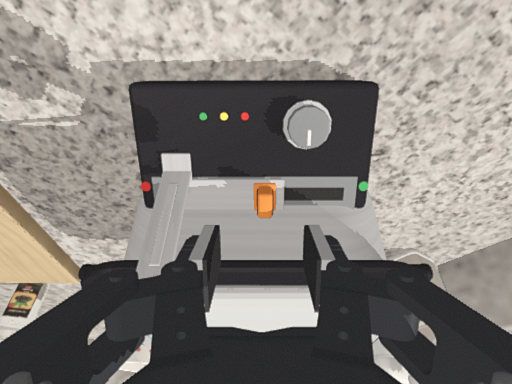

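The fin is centred at column 264.5 and the fingers' middle at 262, so the tool needs about 1.5 mm along +y and 2.6 mm along -x. I'll close in and measure once more.

```bash
python3 -m jog '{"gripper":[4,4,3,3,3,3],"translation":[[-0.26,0.15,0.5],[0,0,1.2],[0,0,1.2],[0,0,1],[0,0,0],[0,0,0]],"turn":[[0,0,0],[0,0,0],[0,0,0],[0,0,0],[0,0,0],[0,0,0]]}' 20
python3 - <<'E'
from h import *
im=arm.get_image('wrist');k=arm.calibration('wrist')
cv2.imwrite('pics/w3.png',cv2.resize(im[150:350,140:400],None,fx=3,fy=3,interpolation=2))
q,res,ob,_=fitfin(im,k);print(q,res,ob)
T=tool(np.radians(-6.8),35);print(delta(T,np.r_[q,.086]-.011*T[:,2]))
s=arm.sense();print('tip px',proj(k,s['position']),s['width'],s['wrist_force'],s['position'])
E
```

```text
time_s: 3.98
position: [0.4716, 0.2215, 0.1197]
tcp_rot: [0.151, 2.529, -0.048]
wrist_force: [-0.9, 0.3, 1.0]
width: 0.0301
finger_force: 0.0
[0.49554434 0.21839672] [ 3.3 -3.3 -0.7  0.5] [248.5 273.5 195.5 237.5]
(array([-0.04, -0.04,  3.07]), array([-0.01, -0.09, -0.05]), array([-0.03, -0.04,  3.07]))
tip px [261.8195515  246.25143204] 0.029756821378472263 [ 0.11659063 -0.04489215 -0.18854024] [0.47157342 0.22164578 0.11998441]
```

View pics/w3.png

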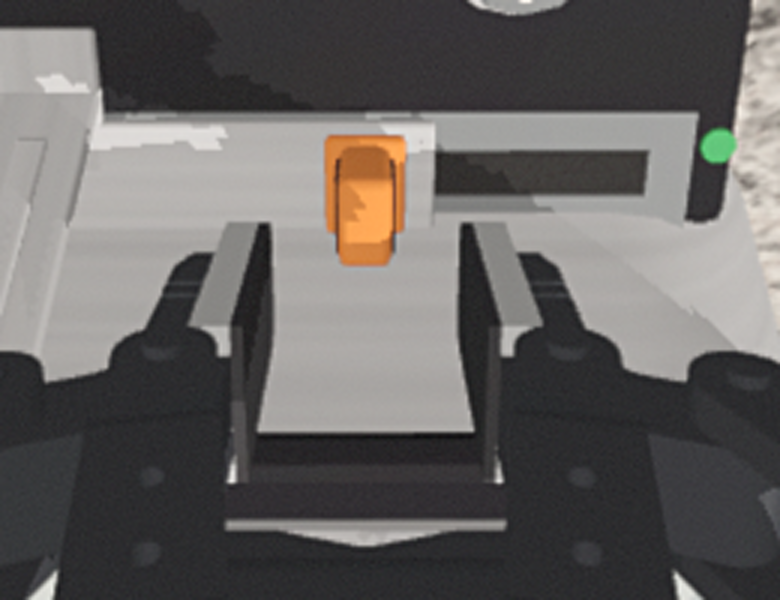

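Fin and finger gap are centred on the same column (366 in the crop), so the alignment is good. I'll advance 2.9 cm and then close in gentle stages.

```bash
python3 -m jog '{"gripper":[3,3,2.4,2.4,2.4,2.4],"translation":[[0,0,1],[0,0,1],[0,0,0.5],[0,0,0.4],[0,0,0],[0,0,0]],"turn":[[0,0,0],[0,0,0],[0,0,0],[0,0,0],[0,0,0],[0,0,0]]}' 20
python3 -m jog '{"gripper":[1.8,1.5,1.3,1.3],"translation":[[0,0,0],[0,0,0],[0,0,0],[0,0,0]],"turn":[[0,0,0],[0,0,0],[0,0,0],[0,0,0]]}' 20
python3 -m jog '{"gripper":[1.2,1.15,1.1,1.05],"translation":[[0,0,0],[0,0,0],[0,0,0],[0,0,0]],"turn":[[0,0,0],[0,0,0],[0,0,0],[0,0,0]]}' 20
```

```text
time_s: 4.53
position: [0.4878, 0.2195, 0.0958]
tcp_rot: [0.151, 2.529, -0.048]
wrist_force: [0.2, -0.3, 0.7]
width: 0.0235
finger_force: 0.0
time_s: 4.87
position: [0.4878, 0.2195, 0.0957]
tcp_rot: [0.151, 2.529, -0.047]
wrist_force: [0.4, 0.3, -0.1]
width: 0.0128
finger_force: 0.0
time_s: 5.2
position: [0.4878, 0.2194, 0.0955]
tcp_rot: [0.151, 2.529, -0.048]
wrist_force: [0.2, -0.0, 0.0]
width: 0.0106
finger_force: 0.0
```

```bash
python3 -m jog '{"gripper":[1.0,0.97,0.97],"translation":[[0,0,0],[0,0,0],[0,0,0]],"turn":[[0,0,0],[0,0,0],[0,0,0]]}' 20
python3 -m jog '{"gripper":[0.9,0.8,0.7,0.6],"translation":[[0,0,0],[0,0,0],[0,0,0],[0,0,0]],"turn":[[0,0,0],[0,0,0],[0,0,0],[0,0,0]]}' 20
```

```text
time_s: 5.45
position: [0.4878, 0.2195, 0.0955]
tcp_rot: [0.151, 2.529, -0.048]
wrist_force: [-0.7, 0.7, 0.1]
width: 0.0098
finger_force: 5.5
time_s: 5.78
position: [0.4878, 0.2195, 0.0956]
tcp_rot: [0.151, 2.529, -0.048]
wrist_force: [-0.9, 0.2, 1.3]
width: 0.0093
finger_force: 20.1
```

```bash
python3 -m jog '{"gripper":[0.5,0.5,0.5,0.5,0.5,0.5],"translation":[[0.01,0,0.1],[0.01,0,0.1],[0.01,0,0.1],[0.01,0,0.1],[0.01,0,0.1],[0,0,0]],"turn":[[0,0,0],[0,0,0],[0,0,0],[0,0,0],[0,0,0],[0,0,0]]}' 30
```

```text
time_s: 6.28
position: [0.4904, 0.2192, 0.0911]
tcp_rot: [0.151, 2.529, -0.048]
wrist_force: [-2.5, 0.9, 4.5]
width: 0.009
finger_force: 35.1
```

```bash
python3 -m jog '{"gripper":[0.5,0.5,0.5,0.5],"translation":[[0.005,0,0.05],[0,0,0.03],[0,0,0],[0,0,0]],"turn":[[0,0,0],[0,0,0],[0,0,0],[0,0,0]]}' 30
```

```text
time_s: 6.62
position: [0.4907, 0.2191, 0.0905]
tcp_rot: [0.151, 2.529, -0.048]
wrist_force: [-3.3, 0.8, 5.5]
width: 0.009
finger_force: 35.1
```

Pushed in about 5.8 mm at roughly 6 N. Now slide, coarse to 20 mm and then finely.

```bash
python3 -m jog '{"gripper":[0.5,0.5,0.5,0.5,0.5],"translation":[[0,0.1,0],[0,0.1,0],[0,0.1,0],[0,0,0],[0,0,0]],"turn":[[0,0,0],[0,0,0],[0,0,0],[0,0,0],[0,0,0]]}' 30
```

```text
time_s: 7.03
position: [0.4909, 0.2209, 0.0904]
tcp_rot: [0.153, 2.529, -0.051]
wrist_force: [-2.0, -2.0, 4.8]
width: 0.0093
finger_force: 35.1
```

```bash
python3 -m jog '{"gripper":[0.5,0.5,0.5,0.5,0.5],"translation":[[0,0.1,0],[0,0.1,0],[0,0.1,0],[0,0,0],[0,0,0]],"turn":[[0,0,0],[0,0,0],[0,0,0],[0,0,0],[0,0,0]]}' 30
```

```text
time_s: 7.45
position: [0.4913, 0.2238, 0.0904]
tcp_rot: [0.153, 2.529, -0.051]
wrist_force: [-3.3, -2.0, 4.5]
width: 0.0089
finger_force: 35.1
```

```bash
python3 -m jog '{"gripper":[0.5,0.5,0.5,0.5,0.5,0.5,0.5,0.5,0.5,0.5],"translation":[[0,0.2,0],[0,0.2,0],[0,0.2,0],[0,0.2,0],[0,0.2,0],[0,0.2,0],[0,0.2,0],[0,0.2,0],[0,0,0],[0,0,0]],"turn":[[0,0,0],[0,0,0],[0,0,0],[0,0,0],[0,0,0],[0,0,0],[0,0,0],[0,0,0],[0,0,0],[0,0,0]]}' 30
python3 -m jog '{"gripper":[0.5,0.5,0.5,0.5,0.5],"translation":[[0,0.1,0],[0,0.1,0],[0,0.1,0],[0,0,0],[0,0,0]],"turn":[[0,0,0],[0,0,0],[0,0,0],[0,0,0],[0,0,0]]}' 30
```

```text
time_s: 8.28
position: [0.4932, 0.24, 0.0904]
tcp_rot: [0.152, 2.529, -0.051]
wrist_force: [-2.6, -1.6, 5.4]
width: 0.0087
finger_force: 35.2
time_s: 8.7
position: [0.4935, 0.2429, 0.0904]
tcp_rot: [0.152, 2.529, -0.051]
wrist_force: [-3.1, -1.7, 5.2]
width: 0.0087
finger_force: 35.1
```

```bash
python3 -m jog '{"gripper":[0.5,0.5,0.5,0.5],"translation":[[0,0.1,0],[0,0.1,0],[0,0,0],[0,0,0]],"turn":[[0,0,0],[0,0,0],[0,0,0],[0,0,0]]}' | grep -E "posi|wrist"
python3 -m jog '{"gripper":[0.5,0.5,0.5,0.5],"translation":[[0,0.1,0],[0,0.1,0],[0,0,0],[0,0,0]],"turn":[[0,0,0],[0,0,0],[0,0,0],[0,0,0]]}' | grep -E "posi|wrist"
```

```text
position: [0.4938, 0.2446, 0.0904]
wrist_force: [-2.4, -2.6, 5.2]
position: [0.4938, 0.2451, 0.0903]
wrist_force: [-2.5, -5.3, 7.0]
```

```bash
python3 -m jog '{"gripper":[0.5,0.5,0.5,0.5],"translation":[[0,0.1,0],[0,0.1,0],[0,0,0],[0,0,0]],"turn":[[0,0,0],[0,0,0],[0,0,0],[0,0,0]]}' | grep -E "posi|wrist"
python3 -m jog '{"gripper":[0.5,0.5,0.5,0.5],"translation":[[0,0.1,0],[0,0.1,0],[0,0,0],[0,0,0]],"turn":[[0,0,0],[0,0,0],[0,0,0],[0,0,0]]}' | grep -E "posi|wrist"
```

```text
position: [0.4939, 0.2456, 0.0903]
wrist_force: [-2.2, -8.6, 8.1]
position: [0.4939, 0.2461, 0.0903]
wrist_force: [-2.5, -11.1, 7.9]
```

End stop felt at about 26 mm of travel (force now rising steeply to 11 N). I'll ease off slightly, let the grip rise, then open.

```bash
python3 -m jog '{"gripper":[0.5,0.5,0.5,0.5],"translation":[[0,-0.1,0],[0,-0.1,0],[0,0,0],[0,0,0]],"turn":[[0,0,0],[0,0,0],[0,0,0],[0,0,0]]}' | grep -E "posi|wrist"
python3 -m jog '{"gripper":[0.5,0.5,0.5,0.5,0.5,0.5,0.5,0.5],"translation":[[-0.01,0,-0.1],[-0.01,0,-0.1],[-0.01,0,-0.1],[-0.01,0,-0.1],[-0.01,0,-0.1],[0,0,-0.1],[0,0,0],[0,0,0]],"turn":[[0,0,0],[0,0,0],[0,0,0],[0,0,0],[0,0,0],[0,0,0],[0,0,0],[0,0,0]]}' | grep -E "posi|wrist"
```

```text
position: [0.4939, 0.2458, 0.0903]
wrist_force: [-3.2, -7.6, 6.1]
position: [0.491, 0.2461, 0.0953]
wrist_force: [0.5, -7.2, 3.4]
```

```bash
python3 -m jog '{"gripper":[0.5,0.5,0.5,0.5],"translation":[[0,-0.1,0],[0,-0.1,0],[0,0,0],[0,0,0]],"turn":[[0,0,0],[0,0,0],[0,0,0],[0,0,0]]}' | grep -E "posi|wrist"
python3 -m jog '{"gripper":[1.2,1.6,2.4,2.4,2.4],"translation":[[0,0,0],[0,0,0],[0,0,0],[0,0,0],[0,0,0]],"turn":[[0,0,0],[0,0,0],[0,0,0],[0,0,0],[0,0,0]]}'| grep -E "posi|wrist|width"
python3 -m jog '{"gripper":[3,4,4,4,4,4],"translation":[[0,0,-0.5],[0,0,-1],[0,0,-1.5],[0,0,-1.5],[0,0,0],[0,0,0]],"turn":[[0,0,0],[0,0,0],[0,0,0],[0,0,0],[0,0,0],[0,0,0]]}'| grep -E "posi|wrist"
python3 - <<'E'
from h import *
im=arm.get_image('wrist');k=arm.calibration('wrist')
cv2.imwrite('pics/w4.png',cv2.resize(im[140:300,110:410],None,fx=2.6,fy=2.6,interpolation=2))
for h in (.086,.0808):print(fitfin(im,k,h=h)[:3])
E
```

```text
position: [0.491, 0.2457, 0.0953]
wrist_force: [-0.3, -6.6, 2.9]
position: [0.4912, 0.249, 0.0955]
wrist_force: [0.7, 0.4, -0.8]
width: 0.0238
position: [0.4656, 0.252, 0.1334]
wrist_force: [-0.3, 0.1, -0.5]
(array([0.4968576 , 0.24397102]), array([ 3. , -3. , -0.8,  0.6]), array([243.5, 266.5, 187.5, 225.5]))
(array([0.50389428, 0.24296201]), array([ 3.4, -3.4, -0. , -0.2]), array([243.5, 266.5, 187.5, 225.5]))
```

View pics/w4.png

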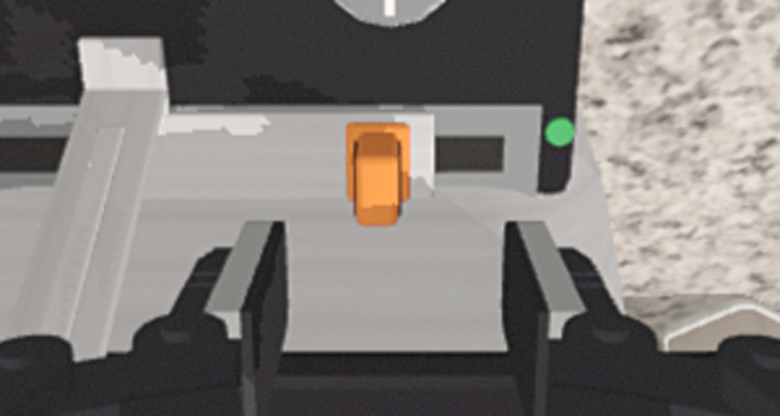

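The grip has moved about 26 mm along the slot. To check that it sprang out, I'll repeat the earlier view from the equivalent pose and compare pixels.

```bash
python3 - <<'E'
from h import *
T=tool(np.radians(-6.8),35);print(delta(T,np.array([.4747,.2474,.1199])))
E
```

```text
(array([-0.05, -0.31,  1.6 ]), array([ 0.01, -0.11, -0.04]), array([-0.04, -0.31,  1.6 ]))
```

```bash
python3 -m jog '{"gripper":[3,3,3,3],"translation":[[-0.05,-0.31,0.8],[0,0,0.8],[0,0,0],[0,0,0]],"turn":[[0,0,0],[0,0,0],[0,0,0],[0,0,0]]}'| grep -E "posi|wrist"
python3 - <<'E'
from h import *
im=arm.get_image('wrist');k=arm.calibration('wrist');s=arm.sense();print(s['position'])
print(fitfin(im,k)[:3])
c=Ro.from_euler('z',np.radians(-6.8)).as_matrix()@Ro.from_euler('y',-30,degrees=True).as_matrix()
a=np.array([.4986,.2441,.086])
for n,g in(('out',a),('in',a-c[:,2]*.006)):print(n,proj(k,g),proj(k,g+c@[.009,0,.011]))
a=np.array([.4955,.2184,.086])
E
```

```text
position: [0.4747, 0.2466, 0.1186]
wrist_force: [-0.1, -0.3, -0.1]
[0.47468195 0.24681614 0.11903295]
(array([0.49868897, 0.2437887 ]), array([ 3.8, -3.8, -0.3,  0. ]), array([248.5, 274.5, 196.5, 239.5]))
out [262.02040583 216.40570687] [262.03130848 239.39510508]
in [262.01035624 212.08571857] [262.02053174 234.20303824]
```

Pixel rows match the sprung-out case (239.5; caught in would be about 234), so the lock is released and out. Next, the knob.

```bash
python3 -m jog '{"gripper":[3,4,7,7,7,7,7,7,7,7,7],"translation":[[0,0,-2],[0,0,-4],[0,0,-4],[0,0,-4],[0,0,-4],[0,0,0],[0,0,0],[0,0,0],[0,0,0],[0,0,0],[0,0,0]],"turn":[[0,0,0],[0,0,0],[0,0,0],[0,0,0],[0,0,0],[0,7,0],[0,7,0],[0,7,0],[0,7,0],[0,7,0],[0,0,0]]}'
python3 - <<'E'
from h import *
T=tool(np.radians(-6.8),0);print(delta(T,np.array([.588,.200,.265])),arm.sense()['joints'])
E
```

```text
time_s: 13.63
position: [0.3773, 0.2589, 0.2674]
tcp_rot: [0.196, 3.125, -0.002]
wrist_force: [0.9, -0.1, -0.2]
width: 0.0701
finger_force: 0.0
(array([-21.64,  -3.22,   0.46]), array([-0.03,  0.58, -0.36]), array([-21.62,  -3.35,   0.24])) [ 0.45389945  0.07833276  1.69450757 -0.0061542   1.36057287 -0.99066699]
```

```bash
python3 -m jog '{"gripper":[7,7,7,7,7,7,7,7,7],"translation":[[-3.1,-0.48,0],[-3.1,-0.48,0],[-3.1,-0.48,0],[-3.1,-0.48,0],[-3.1,-0.48,0],[-3.1,-0.48,0],[-3.05,-0.45,0.24],[0,0,0],[0,0,0]],"turn":[[0,0.58,-0.36],[0,0,0],[0,0,0],[0,0,0],[0,0,0],[0,0,0],[0,0,0],[0,0,0],[0,0,0]]}'
python3 - <<'E'
from h import *
im=arm.get_image('wrist');k=arm.calibration('wrist');cv2.imwrite('pics/w5.png',im)
for q in('lid_knob','lid'):print([(np.array(d['position'])*[512,384],d['p']) for d in arm.boxes_of('wrist',q)])
for z in(.18,.192):print(z,proj(k,[.588,.2,z]))
g=cv2.cvtColor(im,cv2.COLOR_BGR2GRAY);m=(g[150:330,215:310]<60).astype(np.uint8)
n,l,st,c=cv2.connectedComponentsWithStats(m);print(st[1:][st[1:,4]>100]+[215,150,0,0,0],c[1:][st[1:,4]>100]+[215,150])
E
```

```text
time_s: 14.38
position: [0.5838, 0.2006, 0.2639]
tcp_rot: [-0.182, -3.135, 0.005]
wrist_force: [-0.8, 0.6, -0.4]
width: 0.07
finger_force: 0.0
[(array([258.816 , 171.4176]), 0.75)]
[(array([261.5808, 170.9952]), 0.98)]
0.18 [261.34324717 202.47159804]
0.192 [261.29957696 207.94225712]
[[ 240  178   45   50 1475]
 [ 215  280   95   35  712]] [[262.2020339  202.25423729]
 [262.4508427  286.28651685]]
```

View pics/w5.png

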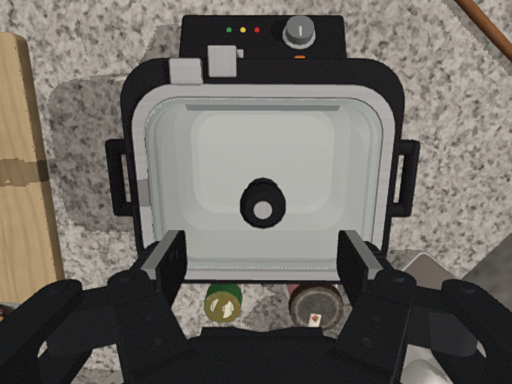

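The knob's top is at (262,210), 1–2 px from the prediction. The hook (222,60) now stands clear of the lug (185,70), so the lid is free.

```bash
python3 - <<'E'
from h import *
T=tool(np.radians(-6.8),0);print(arm.sense()['position'],delta(T,np.array([.589,.2005,.175])))
E
```

```text
[0.58214771 0.20146083 0.26523943] (array([-0.69,  0.  ,  9.02]), array([-0.13, -0.02,  0.28]), array([-0.69, -0.01,  9.02]))
```

```bash
python3 -m jog '{"gripper":[7,7,7,7,7,7,7],"translation":[[-0.6,0,1],[0,0,2],[0,0,2],[0,0,2],[0,0,1.5],[0,0,0.5],[0,0,0]],"turn":[[0,0,0],[0,0,0],[0,0,0],[0,0,0],[0,0,0],[0,0,0],[0,0,0]]}'
python3 -m jog '{"gripper":[5,4,3.6,3.5,3.4,3.3,3.1,2.8,2.5,2.5],"translation":[[0,0,0],[0,0,0],[0,0,0],[0,0,0],[0,0,0],[0,0,0],[0,0,0],[0,0,0],[0,0,0],[0,0,0]],"turn":[[0,0,0],[0,0,0],[0,0,0],[0,0,0],[0,0,0],[0,0,0],[0,0,0],[0,0,0],[0,0,0],[0,0,0]]}' 45
```

```text
time_s: 15.12
position: [0.5882, 0.2, 0.1735]
tcp_rot: [-0.179, -3.133, 0.004]
wrist_force: [-0.3, -0.5, 0.6]
width: 0.0699
finger_force: 0.0
time_s: 15.95
position: [0.5901, 0.2003, 0.1759]
tcp_rot: [0.18, 3.135, -0.002]
wrist_force: [-0.6, 1.4, 5.4]
width: 0.0314
finger_force: 44.4
```

```bash
python3 -m jog '{"gripper":[2.5,2.5,2.5,2.5,2.5],"translation":[[0,0,0],[0,0,-0.2],[0,0,-0.3],[0,0,0],[0,0,0]],"turn":[[0,0,0],[0,0,0],[0,0,0],[0,0,0],[0,0,0]]}' 60
python3 -m jog '{"gripper":[2.5,2.5,2.5,2.5,2.5,2.5],"translation":[[0,0,-0.5],[0,0,-0.8],[0,0,-0.8],[0,0,-0.4],[0,0,0],[0,0,0]],"turn":[[0,0,0],[0,0,0],[0,0,0],[0,0,0],[0,0,0],[0,0,0]]}' 60
```

```text
time_s: 16.37
position: [0.5892, 0.1996, 0.179]
tcp_rot: [-0.18, -3.134, 0.004]
wrist_force: [-0.5, -0.0, -5.6]
width: 0.031
finger_force: 59.7
time_s: 16.87
position: [0.59, 0.2001, 0.2059]
tcp_rot: [0.18, 3.135, -0.002]
wrist_force: [-1.0, -0.2, -5.1]
width: 0.0311
finger_force: 59.9
```

The lid is off, at about 5.4 N. Raise it, carry it over the board, and turn it 90° so its long side follows the board's long side.

```bash
python3 -m jog '{"gripper":[2.5,2.5,2.5,2.5,2.5,2.5,2.5,2.5,2.5,2.5],"translation":[[0,0,-1],[0,0,-2],[0,0,-2],[0,-1,-1],[-0.1,-2,0],[-0.1,-2.5,0],[-0.1,-2.5,0],[-0.1,-2.5,0],[-0.1,-2.5,0],[-0.1,-2.5,0]],"turn":[[0,0,0],[0,0,0],[0,0,0],[0,0,0],[0,0,0],[0,0,0],[0,0,0],[0,0,0],[0,0,0],[0,0,0]]}' 60
python3 -m jog '{"gripper":[2.5,2.5,2.5,2.5,2.5,2.5,2.5,2.5,2.5,2.5,2.5],"translation":[[-0.1,-2.5,0],[-0.1,-2.5,0],[-0.1,-2.5,0],[-0.2,-2.5,0],[-0.2,-2.5,0],[-0.2,-2.5,0],[-0.24,-2.4,0],[0,-2,0],[0,-1.4,0],[0,0,0],[0,0,0]],"turn":[[0,0,0],[0,0,0],[0,0,0],[0,0,0],[0,0,0],[0,0,0],[0,0,0],[0,0,0],[0,0,0],[0,0,0],[0,0,0]]}' 60
python3 -m jog '{"gripper":[2.5,2.5,2.5,2.5,2.5,2.5,2.5,2.5,2.5,2.5],"translation":[[0,0,0],[0,0,0],[0,0,0],[0,0,0],[0,0,0],[0,0,0],[0,0,0],[0,0,0],[0,0,0],[0,0,0]],"turn":[[0,0,3],[0,0,6],[0,0,7],[0,0,7],[0,0,7],[0,0,7],[0,0,7],[0,0,7],[0,0,7],[0,0,7]]}' 60
python3 -m jog '{"gripper":[2.5,2.5,2.5,2.5,2.5,2.5,2.5],"translation":[[0,0,0],[0,0,0],[0,0,0],[0,0,0],[0,0,0],[0,0,0],[0,0,0]],"turn":[[0,0,7],[0,0,7],[0,0,6],[0,0,4],[0,0,1],[0,0,0],[0,0,0]]}' 60
python3 - <<'E'
from h import *
T=tool(np.radians(-96.8),0);print(delta(T,np.array([.561,-.183,.1])),arm.sense()['position'],arm.sense()['joints'])
a=arm.get_image('scene');b=arm.get_image('side');cv2.imwrite('pics/c6.png',np.hstack([cv2.resize(a,(400,300)),cv2.resize(b,(400,300))]))
print([(np.array(d['position'])*[512,384],d['p']) for c in ('scene','side') for d in arm.boxes_of(c,'board')[:2]])
E
```

```text
time_s: 17.7
position: [0.5771, 0.0436, 0.2655]
tcp_rot: [-0.18, -3.136, 0.004]
wrist_force: [0.5, -0.2, -4.5]
width: 0.0306
finger_force: 60.2
time_s: 18.62
position: [0.5649, -0.163, 0.2657]
tcp_rot: [-0.183, -3.136, 0.001]
wrist_force: [0.4, 0.7, -5.4]
width: 0.0308
finger_force: 60.3
time_s: 19.45
position: [0.5653, -0.1609, 0.2659]
tcp_rot: [1.843, 2.544, -0.001]
wrist_force: [0.4, 0.4, -5.5]
width: 0.0307
finger_force: 60.3
time_s: 20.03
position: [0.5654, -0.1617, 0.2659]
tcp_rot: [2.342, 2.092, -0.002]
wrist_force: [-0.1, 0.2, -6.2]
width: 0.0307
finger_force: 60.3
(array([-2.14, -0.2 , 16.59]), array([-0.  ,  0.08,  0.36]), array([-2.16, -0.19, 16.59])) [ 0.56541457 -0.16173758  0.26585241] [-0.39602854  0.28386797  1.43520247 -0.0014483   1.42216611 -0.28334952]
[(array([299.52  , 268.1088]), 0.69), (array([323.584 , 180.4032]), 0.61)]
```

View pics/c6.png

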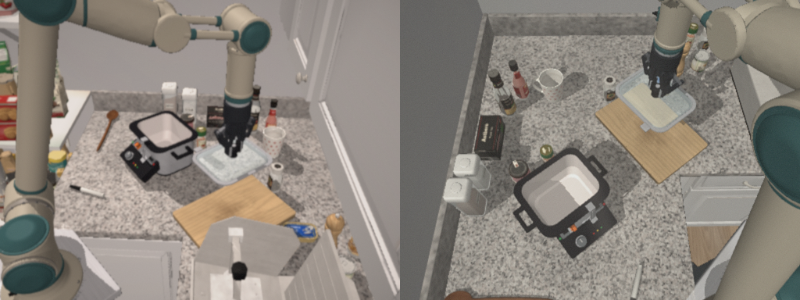

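The lid hangs level, with its long side along the board. Centre it and descend.

```bash
python3 -m jog '{"gripper":[2.5,2.5,2.5,2.5,2.5,2.5,2.5,2.5,2.5,2.5,2.5,2.5],"translation":[[-0.7,-0.1,0],[-0.8,-0.1,0],[-0.66,0,1],[0,0,2],[0,0,2.5],[0,0,2.5],[0,0,2.5],[0,0,2.5],[0,0,2],[0,0,1.5],[0,0,1],[0,0,0]],"turn":[[0,0,0.3],[0,0,0],[0,0,0],[0,0,0],[0,0,0],[0,0,0],[0,0,0],[0,0,0],[0,0,0],[0,0,0],[0,0,0],[0,0,0]]}' 60
python3 -c "
from h import *
T=tool(np.radians(-96.8),0);print(delta(T,np.array([.561,-.183,.0665])))"
```

```text
time_s: 21.23
position: [0.5591, -0.184, 0.088]
tcp_rot: [-2.349, -2.081, 0.006]
wrist_force: [-1.4, -0.2, -4.5]
width: 0.0309
finger_force: 60.2
(array([0.13, 0.19, 2.15]), array([-0.29,  0.02, -0.12]), array([0.13, 0.18, 2.15]))
```

```bash
python3 -m jog '{"gripper":[2.5,2.5,2.5,2.5,2.5],"translation":[[0,0,0.5],[0,0,0.5],[0,0,0.4],[0,0,0.1],[0,0,0]],"turn":[[0,0,0],[0,0,0],[0,0,0],[0,0,0],[0,0,0]]}' 60 | grep -E "posi|wrist"
python3 -m jog '{"gripper":[2.5,2.5,2.5,2.5],"translation":[[0,0,0.1],[0,0,0.1],[0,0,0],[0,0,0]],"turn":[[0,0,0],[0,0,0],[0,0,0],[0,0,0]]}' 60 | grep -E "posi|wrist"
python3 -m jog '{"gripper":[2.5,2.5,2.5,2.5],"translation":[[0,0,0.1],[0,0,0.1],[0,0,0],[0,0,0]],"turn":[[0,0,0],[0,0,0],[0,0,0],[0,0,0]]}' 60 | grep -E "posi|wrist"
```

```text
position: [0.5609, -0.184, 0.076]
wrist_force: [-0.0, -0.4, -4.8]
position: [0.561, -0.184, 0.074]
wrist_force: [-0.1, 0.4, -5.1]
position: [0.5608, -0.184, 0.0718]
wrist_force: [-0.2, 1.0, -4.7]
```

```bash
python3 -m jog '{"gripper":[2.5,2.5,2.5,2.5,2.5],"translation":[[0,0,0.1],[0,0,0.1],[0,0,0.05],[0,0,0],[0,0,0]],"turn":[[0,0,0],[0,0,0],[0,0,0],[0,0,0],[0,0,0]]}' 60 | grep -E "posi|wrist"
python3 -m jog '{"gripper":[2.5,2.5,2.5,2.5],"translation":[[0,0,0.1],[0,0,0.05],[0,0,0],[0,0,0]],"turn":[[0,0,0],[0,0,0],[0,0,0],[0,0,0]]}' 60 | grep -E "posi|wrist"
```

```text
position: [0.5609, -0.184, 0.0693]
wrist_force: [1.1, 0.1, -4.9]
position: [0.5609, -0.1841, 0.0678]
wrist_force: [0.2, 0.4, -5.1]
```

```bash
python3 -m jog '{"gripper":[2.5,2.5,2.5,2.5],"translation":[[0,0,0.1],[0,0,0.05],[0,0,0],[0,0,0]],"turn":[[0,0,0],[0,0,0],[0,0,0],[0,0,0]]}' 60 | grep -E "posi|wrist"
```

```text
position: [0.5609, -0.1841, 0.0677]
wrist_force: [-2.9, 1.9, 6.1]
```

```bash
python3 -m jog '{"gripper":[2.5,2.5,2.5],"translation":[[0,0,-0.07],[0,0,0],[0,0,0]],"turn":[[0,0,0],[0,0,0],[0,0,0]]}' 20 | grep -E "posi|wrist"
python3 -m jog '{"gripper":[3.2,3.5,4,5,6,7,7,7],"translation":[[0,0,0],[0,0,0],[0,0,0],[0,0,0],[0,0,0],[0,0,0],[0,0,0],[0,0,0]],"turn":[[0,0,0],[0,0,0],[0,0,0],[0,0,0],[0,0,0],[0,0,0],[0,0,0],[0,0,0]]}' 20
python3 -m jog '{"gripper":[7,7,7,7,7,7,7,7,7,7],"translation":[[0,0,-0.5],[0,0,-1],[0,0,-2],[0,0,-3],[0,0,-3],[0,0,-3],[0,0,-3],[0,0,-2],[0,0,0],[0,0,0]],"turn":[[0,0,0],[0,0,0],[0,0,0],[0,0,0],[0,0,0],[0,0,0],[0,0,0],[0,0,0],[0,0,0],[0,0,0]]}'| grep -E "time|posi|wrist"
python3 - <<'E'
from h import *
a=arm.get_image('scene');b=arm.get_image('side');cv2.imwrite('pics/c7.png',np.hstack([cv2.resize(a[140:340,150:416],(400,300)),cv2.resize(b[60:360,110:410],(300,300))]))
E
```

```text
position: [0.561, -0.1841, 0.0677]
wrist_force: [-2.8, 0.4, 5.5]
time_s: 24.32
position: [0.561, -0.1841, 0.067]
tcp_rot: [2.35, 2.083, -0.002]
wrist_force: [0.3, 0.3, 0.8]
width: 0.0696
finger_force: 0.0
time_s: 25.15
position: [0.5615, -0.184, 0.2444]
wrist_force: [-0.2, -0.4, -0.5]
```

View pics/c7.png

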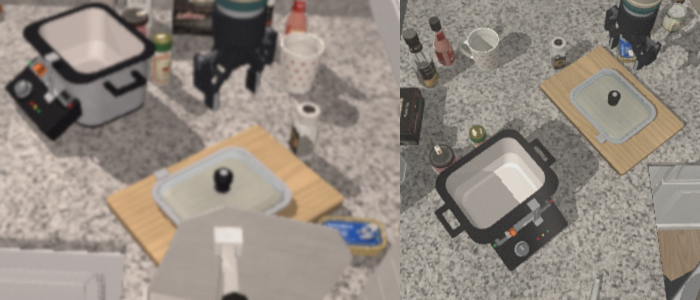

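The lid lies flat and knob up on the board: its centre is near (613,104) in the side crop and the board's near (612,107). The jars and board haven't moved, and the gripper is clear.

```bash
python3 -c "
from station import arm
print(arm.sign_off())"
```

```text
the job is handed in; nothing more can be done
None
```

The job is handed in at about 25 s: the lock is released and sprung out at its end stop, and the lid lies flat, knob up, in the middle of the board; in the last pictures the jars and board had not moved.

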